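# Find the plaster fragment with the lead plug and show it for the photograph

### The arm

A 6-joint arm with a two-finger parallel gripper is mounted at the origin on the work surface. World frame = base frame: x ahead of the robot, y to its left, z up, the work surface at z = 0. Lengths are in m, angles in rad, forces in N, time in s.
With the tool pointing down it reaches from about 0.15 to 0.775 m from the base axis. Payload 6.1 kg.
Tool frame: the origin (TCP) lies midway between the tips of the shut fingers; the grasp point (between the pads) lies hold_point_z behind it (hold_point_z is the distance from the TCP to the grasp point, in m); z points along the fingers, y is the direction in which the jaws open and shut (so a half turn about z gives the same grasp; the last joint's range is limited). The gripper opens to 85 mm and grips with 20 to 120 N. Pads are 22 mm wide; open, the fingers measure 114 mm over their backs; the gripper's body (76 mm by 85 mm) begins 54 mm behind the grasp point. The pads swing forward as they close: fully open they stand 13 mm farther back than shut.
Start: joints at [-1.195, 0.126, -0.04, 1.405, 0, 1.571], TCP at [0.193, -0.488, 0.231] pointing down, gripper open.
Joint ranges: [-2.72, 2.72], [-0.95, 1.95], [-1.27, 1.35], [-1.78, 2.02], [-1.46, 1.47], [-3.14, 3.14]. Speed limits (rad/s): [2.39, 2.39, 3.01, 3.14, 3.14, 3.14].

### API

Orientations are given as a rotation vector (axis times angle).
In Python, from plant import observe, capture, camera_params, sign_off, hold_point_z gives the robot as it stands.
- The arm moves only by the tool step_arm, never from a script. Its argument "rows" is a list of rows, each a list of 7 numbers: the turn, a rotation vector about the tool's x, y, z in rad, then the shift along the tool's x, y, z in mm, then the closure, from 0 (fully open) to 1 (shut). In form: [[ax, ay, az, x, y, z, jaw], ...]. A call has 1 to 10 rows; each row is the pose to reach, as a shift and turn from the pose commanded when the call began, along the tool's axes at that moment; what a row does not reach only later rows make up. A row lasts 1/10 s, in which the tool goes at most 50 mm and 8.59 degrees, less where a joint would pass 70% of its speed; a pose out of reach is approached as far as the arm can. A call with a gripper value outside its range is refused whole. The fingers move at their own pace and stop on an object; "newtons" is the grip in N (left out, the last holds). Time passes only in rows, so rows that repeat a pose let the fingers close. It gives the time, the measured TCP pose, the force and the opening at its end, in the units of the state.
- observe(): the state, without advancing time (a new reading comes with each control period).
- capture(name): name is "side" or "top" or "wrist"; returns the picture (420x560x3 uint8, blue, green, red); there is no depth.
- camera_params(name): a dict with "camera_matrix" (3x3 intrinsics, pixels), "R" (3x3) and "t" (3): a world point X has camera coordinates R X + t; the wrist camera has in their place "tool_from_camera" (4x4, takes a point from camera to tool coordinates, whose origin is the TCP and whose axes are the flange's). Camera axes: x right, y down, z forward; pixel columns grow to the right and rows downward; lengths in m; the calibration is good to about 2 mm. A picture is of the moment at which its call begins: read the wrist's pose just before it. camera_params takes no time and is no camera call.
- sign_off(): hands the job in, once; it reports no verdict.
The state is a dict: "t": time; "joint_pos": joint angles; "joint_vel": joint speeds; "tau": joint torques, N m; "eef_pos": TCP position; "eef_rot": TCP orientation; "wrist_force": force on the tool from outside, world axes, zero at the start; "moment": the same for the moment, N m; "width": opening from 0.0 (shut) to 1.0 (fully open).
Only numpy, scipy, OpenCV 4.12 (cv2) and the standard library are available. Lean on these libraries where they do the work, as an engineer would, in place of code of your own. Each camera call takes 0.05 s, during which the arm holds its last target.

### The job

Take the red and white scale bar off the two plaster fragments and lay it flat on the black photo card. Then feel which fragment is the heavier (it hides a lead plug): lift the blue-tagged one clear of the cork mat by at least a palm's width (8 cm), hold it still a moment and set it gently back on the mat, then lift the yellow-tagged one in the same way. Finish holding the heavier one in the gripper, level and still, about 10 cm above the photo card, with the lighter one lying on the mat, the bar still on the card, and the brush, jar and small fragment left alone.

Things in the scene. Friction and masses are not known exactly. Their poses are not given: they have to be found in the camera images.
- blue_fragment_centre (a point): plaster fragment, pale block 90 long (its x) x 46 wide (y) x 44 mm high (z up), flat long sides, rough ends, blue tag on top near its +x end; point at its centre, 22 mm above its underside. Starts on the mat, point 25 mm above the table, about 150 mm from the other fragment. Weighs 0.26-0.32 or 0.43-0.53 kg: either one of the two hides lead and is at least 0.11 kg heavier; both look alike
- yellow_fragment_centre (a point): plaster fragment, pale block 90 long (its x) x 46 wide (y) x 44 mm high (z up), flat long sides, rough ends, yellow tag on top near its +x end; point at its centre, 22 mm above its underside. Starts on the mat, point 25 mm above the table, about 150 mm from the other fragment. Weighs 0.26-0.32 or 0.43-0.53 kg: either one of the two hides lead and is at least 0.11 kg heavier; both look alike
- scale_bar_centre (a point): centre of the loose photo scale bar, flat wood in red and white bands, 30 wide (its x) x 250 long (y) x 10 mm thick (z up), 0.09 kg. Starts lying across the tops of both fragments, this point 52 mm above the table; its middle is free underneath and can be pinched across its width
- mat: cork mat fixed to the table, 200 (its x) x 300 (its y) x 3 mm thick; origin at the centre of its underside, on the table. The fragments lie on it, side by side along its y axis, and go back anywhere on it
- card: black photo card fixed to the table, 220 (its x) x 300 (its y) x 3 mm thick, with two thin white lines along its y edges; origin at the centre of its underside, on the table. Empty at the start; it lies to the left or the right of the mat
- brush: conservator's brush lying on the table beyond the work, origin on its underside; a bystander
- jar: closed jar 56 mm across and 75 mm high standing beyond the work, origin at the centre of its underside; a bystander
- small_fragment: small plaster lump about 75 x 60 x 30 mm beyond the work, origin at the centre of its underside; a bystander
Mind the look-alikes: they are no part of the job. What is shaped like the part that bears yellow_fragment_centre but purple is not meant.

How it is judged:
By the outcome, as a careful person would: the job done as asked, in the order asked, and still so for the second after the job is handed in, while the arm keeps its last pose, push and grip.
It also fails if it takes over 72 s, if anything falls off the work surface, if the arm or the gripper's body presses on something with over 40 N, if the wrist force passes 120 N, or if a joint passes its speed limit or range.

## Working session

There is one attempt and no reset: what is moved stays moved. The work goes in short steps, Python scripts to look and compute and a tool call to move; the robot and the scene stay as the last step left them, time stands still between calls to the robot, and variables do not carry over. Pictures are saved under pics/ and viewed, and the job is handed in when it is done.

Besides the shell and the picture viewer there is one more tool, called after "Call:" in YAML: its name, and indented under it one key for each argument. step_arm: Moves the arm, as the interface text tells. Its arguments: {"type":"object","properties":{"rows":{"type":"array"},"newtons":{"type":"number"}},"required":["rows"]}

```bash
ls; mkdir -p pics; python3 - <<'E'
from plant import *
import plant, cv2
print(observe()); print(hold_point_z)
for n in("top","side"):
    cv2.imwrite(f"pics/{n}0.png",capture(n)); print(n,camera_params(n))
print(camera_params("wrist"))
E
```

```text
pics
{'t': 0.0, 'joint_pos': array([-1.19502352e+00,  1.26385543e-01, -4.06090632e-02,  1.40538400e+00,
       -2.07927767e-05,  1.57078414e+00]), 'joint_vel': array([ 8.53480184e-04, -3.43832077e-04,  2.24921902e-03, -5.22962910e-05,
        6.18912023e-04, -2.56578551e-04]), 'tau': array([-1.16269810e-03, -4.35915542e+01,  3.52923381e+01,  1.74485397e-02,
        1.24795167e-05, -9.71812284e-06]), 'eef_pos': array([ 0.19251765, -0.48799694,  0.23052507]), 'eef_rot': array([-3.08477756e+00, -5.86525025e-01,  4.96063065e-04]), 'wrist_force': array([0.08160767, 0.10660777, 0.10114513]), 'moment': array([ 0.00210279, -0.01603849,  0.04745095]), 'width': 1.0065912612450407}
0.0187
top {'camera_matrix': array([[392.59391469,   0.        , 277.07704988],
       [  0.        , 392.59391469, 205.82497526],
       [  0.        ,   0.        ,   1.        ]]), 'R': array([[-0.00924755, -0.99983711, -0.01549927],
       [-0.98603467,  0.01169518, -0.16612904],
       [ 0.16628325,  0.01374653, -0.98598221]]), 't': array([0.06568254, 0.53578545, 0.77062604])}
side {'camera_matrix': array([[470.
[... 178 characters left out ...]
38, -0.01731379],
       [-0.1328342 ,  0.65916089, -0.74017701],
       [ 0.17141396, -0.72026316, -0.67218913]]), 't': array([0.54311836, 0.06790673, 1.20712999])}
{'camera_matrix': array([[315.78055544,   0.        , 275.34481923],
       [  0.        , 315.78055544, 209.72271877],
       [  0.        ,   0.        ,   1.        ]]), 'tool_from_camera': array([[ 5.11937939e-04, -9.52387908e-01, -3.04888523e-01,
         7.78922763e-02],
       [ 9.99999262e-01,  8.23546117e-04, -8.93434096e-04,
         8.52302379e-04],
       [ 1.10198559e-03, -3.04887841e-01,  9.52387626e-01,
        -1.42557662e-01],
       [ 0.00000000e+00,  0.00000000e+00,  0.00000000e+00,
         1.00000000e+00]])}
```

View pics/top0.png

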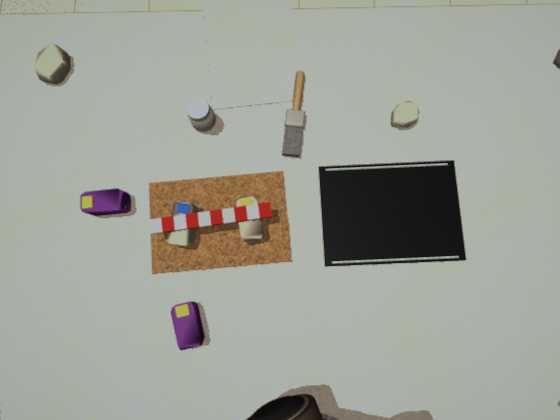

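View pics/side0.png

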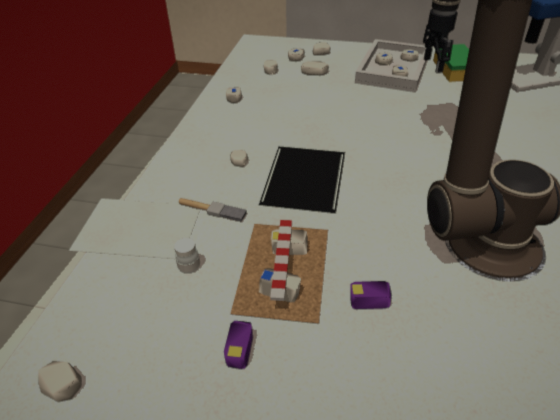

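Top view: mat spans about (150–291, 172–272). The bar runs from (151,227) to (271,210), with blue near (181,225) and yellow near (249,220). The card is at (320–464, 161–266), and the two purple look-alikes sit left of and below the mat. Next I'll measure them.

```bash
cat > h.py <<'E'
import numpy as np, cv2
from plant import *
from scipy.spatial.transform import Rotation as Ro
def cast(n,px,z,st=None):
    c=camera_params(n); K=c["camera_matrix"]
    if n=="wrist":
        T=c["tool_from_camera"]; W=Ro.from_rotvec(st["eef_rot"]).as_matrix()
        Rwc=W@T[:3,:3]; o=W@T[:3,3]+st["eef_pos"]
    else:
        Rwc=c["R"].T; o=-Rwc@c["t"]
    out=[]
    for p in np.atleast_2d(px):
        d=Rwc@np.linalg.solve(K,[p[0],p[1],1]); out.append(o+d*(z-o[2])/d[2])
    return np.array(out)
def comps(mask,amin=15):
    n,l,s,c=cv2.connectedComponentsWithStats(mask.astype(np.uint8))
    return [(c[i],s[i,4],l==i) for i in range(1,n) if s[i,4]>=amin]
E
python3 - <<'E'
from h import *
np.set_printoptions(precision=4,suppress=True)
for n in("top","side"):
    im=cv2.imread(f"pics/{n}0.png"); hsv=cv2.cvtColor(im,cv2.COLOR_BGR2HSV); H,S,V=cv2.split(hsv)
    red=((H<6)|(H>174))&(S>170)&(V>100)
    if n=="side": red[:, :200]=0
    for c,a,_ in comps(red): print(n,"red",c,a,cast(n,c,.057)[0])
    blue=(H>100)&(H<125)&(S>150)&(V>80)
    for c,a,_ in comps(blue): print(n,"blue",c,a,cast(n,c,.047)[0])
    yel=(H>22)&(H<35)&(S>130)&(V>120)
    for c,a,_ in comps(yel): print(n,"yel",c,a,cast(n,c,.047)[0])
    blk=(V<30).astype(np.uint8)
    for c,a,m in comps(blk,2000):
        r=cv2.minAreaRect(np.argwhere(m)[:,::-1].astype(np.float32)); print(n,"blk",a); print(cast(n,cv2.boxPoints(r),.003))
    mat=(H>5)&(H<20)&(S>110)&(V>60)
    for c,a,m in comps(mat,1500):
        q=cv2.convexHull(np.argwhere(m)[:,::-1].astype(np.int32)); q=cv2.approxPolyN(q,4)[0] 
        print(n,"mat",a,q.tolist());print(cast(n,q,.003))
im=cv2.imread("pics/top0.png")[160:285,130:300]; cv2.imwrite("pics/z0.png",cv2.resize(im,None,fx=4.5,fy=4.5,interpolation=2))
im=cv2.imread("pics/side0.png")[215:325,230:335]; cv2.imwrite("pics/z1.png",cv2.resize(im,None,fx=5,fy=5,interpolation=2))
E
```

```text
top red [264.7798 210.1429] 168 [0.5258 0.0851 0.057 ]
top red [240.2078 213.7987] 154 [0.5188 0.1354 0.057 ]
top red [215.9497 216.9811] 159 [0.5128 0.185  0.057 ]
top red [191.7375 220.4625] 160 [0.5062 0.2345 0.057 ]
top red [167.478 223.805] 159 [0.4999 0.284  0.057 ]
top blue [182.8725 208.049 ] 102 [0.5338 0.256  0.047 ]
top yel [ 86.6053 201.7895] 114 [0.5495 0.4587 0.047 ]
top yel [245.6333 201.9167] 60 [0.5452 0.1253 0.047 ]
top yel [181.935  310.3902] 123 [0.3272 0.2515 0.047 ]
top blk 11158
[[ 0.6297 -0.0332  0.003 ]
 [ 0.6404 -0.3448  0.003 ]
 [ 0.4242 -0.3358  0.003 ]
 [ 0.4133 -0.0371  0.003 ]]
top mat 9039 [[152, 273], [149, 183], [282, 171], [291, 261]]
[[0.4012 0.3292 0.003 ]
 [0.5984 0.3446 0.003 ]
 [0.6219 0.049  0.003 ]
 [0.4237 0.032  0.003 ]]
side red [285.6279 222.6744] 43 [0.5246 0.088  0.057 ]
side red [284.0357 236.5893] 56 [0.5179 0.1379 0.057 ]
side red [282.6818 251.2727] 66 [0.5105 0.1872 0.057 ]
side red [280.2278 266.9114] 79 [0.5054 0.2369 0.057 ]
side red [278.4756 283.8537] 82 [0.4983 0.2867 0.057 ]
side blue [266.7679 274.6964] 56 [0.5326 0.2577 0.047 ]
side yel [275.0333 235.2667] 30 [0.5432 0.1279 0.047 ]
side yel [357.1184 288.8421] 76 [0.3259 0.2572 0.047 ]
side yel [234.4907 350.9815] 108 [0.5481 0.4638 0.047 ]
side blk 3752
[[ 0.6253 -0.0313  0.003 ]
 [ 0.6796 -0.3266  0.003 ]
 [ 0.4318 -0.3277  0.003 ]
 [ 0.4133 -0.039   0.003 ]]
side mat 5025 [[318, 323], [231, 313], [255, 224], [327, 230]]
[[0.3999 0.3335 0.003 ]
 [0.5952 0.3469 0.003 ]
 [0.6174 0.0529 0.003 ]
 [0.4236 0.0375 0.003 ]]
```

View pics/z0.png

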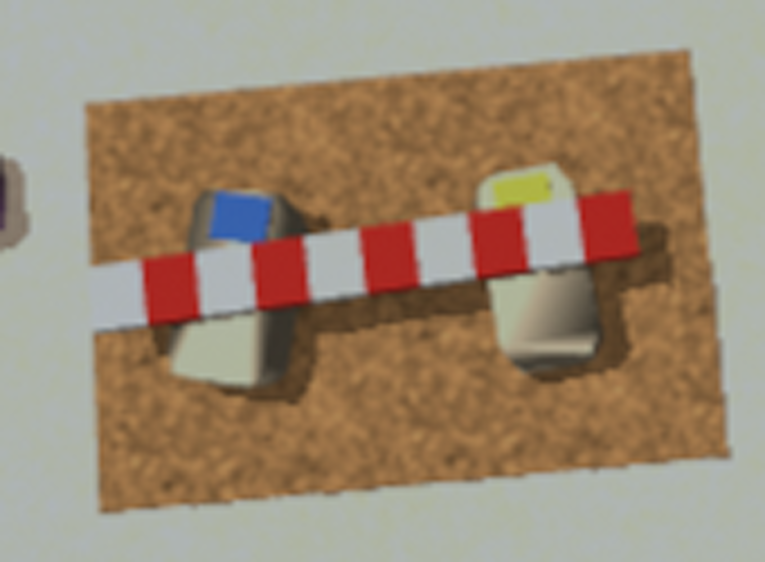

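View pics/z1.png

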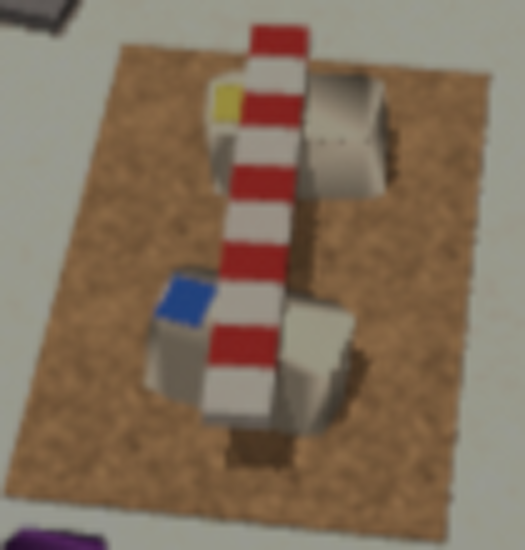

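```bash
cat >> h.py <<'E'
def down(psi):
    p=np.radians(psi); c,s=np.cos(p),np.sin(p)
    return np.array([[c,s,0],[s,-c,0],[0,0,-1.]])
def plan(pos,psi):
    s=observe(); W=Ro.from_rotvec(s["eef_rot"]).as_matrix()
    r=Ro.from_matrix(W.T@down(psi)).as_rotvec(); d=W.T@(np.array(pos)-s["eef_pos"])*1000
    print("t",round(s["t"],2),"turn",r.round(4),"mm",d.round(1), "psi now",np.degrees(np.arctan2(W[1,0],W[0,0])).round(2),"|d|",np.linalg.norm(d).round())
E
python3 -c "
from h import *
plan([.510,.1985,.13],97.5)"
```

```text
t 0.1 turn [-1.2000e-03 -9.0000e-04 -1.3259e+00] mm [ 547.2 -522.   101.3] psi now 21.53 |d| 763.0
```

Call:
step_arm:
  rows:
    - [0, 0, -0.13, 50, -48, 9, 0]
    - [0, 0, -0.26, 100, -96, 18, 0]
    - [0, 0, -0.39, 150, -144, 28, 0]
    - [0, 0, -0.52, 200, -192, 37, 0]
    - [0, 0, -0.65, 250, -239, 46, 0]
    - [0, 0, -0.78, 300, -286, 55, 0]
    - [0, 0, -0.91, 350, -334, 65, 0]
    - [0, 0, -1.04, 400, -382, 74, 0]
    - [0, 0, -1.17, 450, -429, 83, 0]
    - [0, 0, -1.3, 500, -477, 92, 0]
  newtons: 40

```text
t: 1.1
eef_pos: [0.4008, -0.0364, 0.1649]
eef_rot: [2.095, 2.34, 0.0]
wrist_force: [0.9, -1.1, -0.6]
width: 1.002
```

```bash
python3 -c "
from h import *
plan([.510,.1985,.11],97.5)"
```

```text
t 1.1 turn [ 0.0004  0.0002 -0.0204] mm [221.4 134.4  54.9] psi now 96.33 |d| 265.0
```

Call:
step_arm:
  rows:
    - [0, 0, -0.02, 37, 22, 9, 0]
    - [0, 0, -0.02, 74, 45, 18, 0]
    - [0, 0, -0.02, 111, 67, 27, 0]
    - [0, 0, -0.02, 148, 90, 36, 0]
    - [0, 0, -0.02, 185, 112, 46, 0]
    - [0, 0, -0.02, 221, 134, 55, 0]
    - [0, 0, -0.02, 221, 134, 55, 0]
    - [0, 0, -0.02, 221, 134, 55, 0]

```text
t: 1.9
eef_pos: [0.5101, 0.1959, 0.109]
eef_rot: [-2.076, -2.357, 0.004]
wrist_force: [-0.4, -0.3, -0.3]
width: 1.001
```

```bash
python3 -c "
from h import *
plan([.510,.1985,.030],97.5)
s=observe();im=capture('wrist');cv2.imwrite('pics/w1.png',im)
H,S,V=cv2.split(cv2.cvtColor(im,cv2.COLOR_BGR2HSV))
red=((H<6)|(H>174))&(S>150)&(V>80)
for c,a,m in comps(red,100): print(c,a,cast('wrist',c,.057,s)[0].round(4))
"
```

```text
t 1.9 turn [-0.0024  0.0008 -0.0042] mm [ 2.6  0.4 79. ] psi now 97.26 |d| 79.0
[278.06550404  87.76818375] 2351 [0.5004 0.2842 0.057 ]
[278.18295331 173.38436482] 1842 [0.5069 0.2347 0.057 ]
[278.43959732 246.82416107] 1490 [0.5135 0.1852 0.057 ]
[278.51815766 310.42072631] 1129 [0.5201 0.1357 0.057 ]
[278.64573269 362.58293076] 621 [0.5262 0.0895 0.057 ]
```

View pics/w1.png

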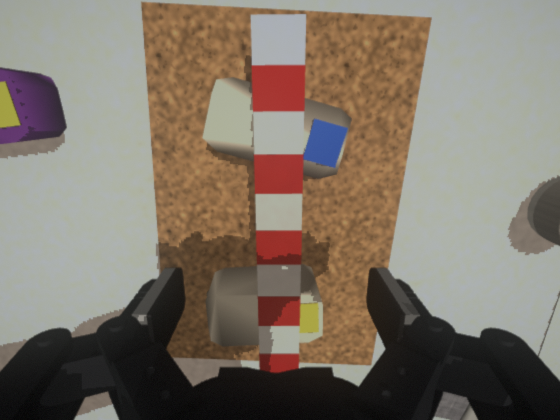

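The wrist view confirms the bar running vertically at column 278, with the middle free around row 225. Blue is at rows 80–175 and yellow at rows 265–345. Going down to pinch.

Call:
step_arm:
  rows:
    - [0, 0, -0.004, 2, 2, 25, 0]
    - [0, 0, -0.004, 2, 2, 50, 0]
    - [0, 0, -0.004, 2, 2, 70, 0]
    - [0, 0, -0.004, 2, 2, 79, 0]
    - [0, 0, -0.004, 2, 2, 79, 0]
    - [0, 0, -0.004, 2, 2, 79, 0.8]
    - [0, 0, -0.004, 2, 2, 79, 0.8]
    - [0, 0, -0.004, 2, 2, 79, 0.8]
    - [0, 0, -0.004, 2, 2, 79, 0.8]
    - [0, 0, -0.004, 2, 2, 79, 0.8]
  newtons: 35

```text
t: 2.95
eef_pos: [0.5129, 0.1978, 0.0321]
eef_rot: [2.073, 2.36, 0.002]
wrist_force: [-0.3, -0.4, 5.0]
width: 0.347
```

```bash
python3 -c "
from h import *
plan([.5117,.1985,.11],97.5);print(observe())"
```

```text
t 2.95 turn [ 0.0014 -0.0003 -0.0018] mm [  0.8  -1.  -77.9] psi now 97.4 |d| 78.0
{'t': 2.95, 'joint_pos': array([ 3.68143949e-01,  2.45307185e-01, -3.40705135e-01,  9.83324429e-01,
       -8.19113207e-05,  1.80984322e+00]), 'joint_vel': array([-1.87978617e-03,  5.22621550e-04,  7.47179974e-04, -1.01741851e-03,
       -4.18291377e-05,  7.53677013e-04]), 'tau': array([ 1.07432054e-01, -4.56549060e+01,  3.07297540e+01, -3.49257868e-01,
        6.77720248e-02, -1.98107591e-03]), 'eef_pos': array([0.51293806, 0.19782936, 0.03206242]), 'eef_rot': array([2.07302937e+00, 2.35954332e+00, 1.97160904e-03]), 'wrist_force': array([-0.33409185, -0.41449061,  4.95905438]), 'moment': array([-0.06833824,  0.11383897, -0.0938414 ]), 'width': 0.3467248721631649}
```

Call:
step_arm:
  rows:
    - [0, 0, 0, 0, 0, -5, 0.8]
    - [0, 0, 0, 0, 0, -15, 0.8]
    - [0, 0, 0, 0, 0, -35, 0.8]
    - [0, 0, 0, 0, 0, -60, 0.8]
    - [0, 0, 0, 0, 0, -90, 0.8]
    - [0, 0, 0, 0, 0, -110, 0.8]
    - [0, 0, 0, 0, 0, -120, 0.8]
    - [0, 0, 0, 0, 0, -120, 0.8]

```text
t: 3.75
eef_pos: [0.5132, 0.1979, 0.1528]
eef_rot: [2.073, 2.359, 0.004]
wrist_force: [-0.5, -0.2, -1.3]
width: 0.343
```

```bash
python3 - <<'E'
from h import *
plan([.575,-.185,.10],92);print(observe()["wrist_force"],observe()["width"])
cv2.imwrite('pics/s2.png',capture('side'));im=capture('top');cv2.imwrite('pics/t2.png',im)
E
```

```text
t 3.75 turn [ 0.0026 -0.0008  0.0941] mm [-387.8   11.9   52.5] psi now 97.39 |d| 391.0
[-0.45487075 -0.22018541 -1.25125488] 0.3432040328059257
```

View pics/s2.png

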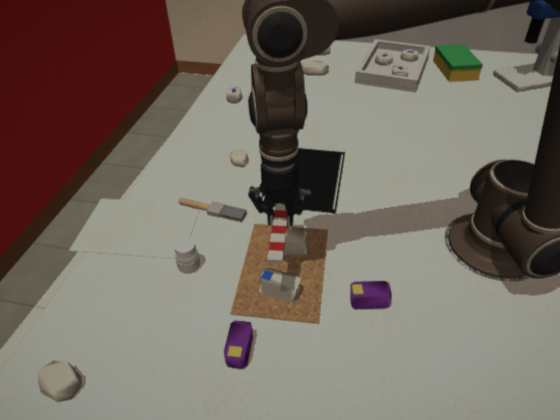

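View pics/t2.png

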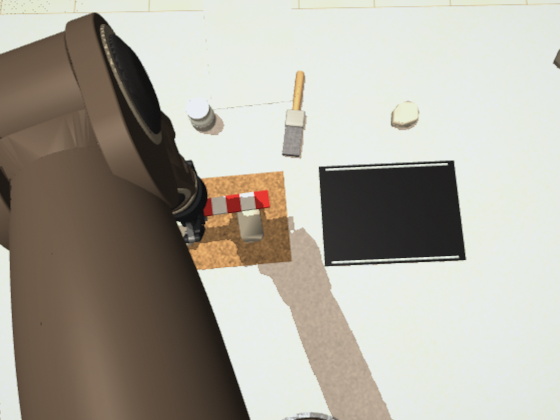

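The bar is held level (side view, bar around (280,235)), and the fragments stayed put. Now carrying it to the card.

Call:
step_arm:
  rows:
    - [0, 0, 0.01, -20, 1, 0, 0.8]
    - [0, 0, 0.02, -60, 2, 0, 0.8]
    - [0, 0, 0.03, -105, 3, 0, 0.8]
    - [0, 0, 0.05, -150, 5, 0, 0.8]
    - [0, 0, 0.06, -195, 6, 0, 0.8]
    - [0, 0, 0.07, -240, 8, 0, 0.8]
    - [0, 0, 0.08, -285, 9, 10, 0.8]
    - [0, 0, 0.094, -330, 10, 25, 0.8]
    - [0, 0, 0.094, -370, 11, 45, 0.8]
    - [0, 0, 0.094, -388, 12, 52, 0.8]

```text
t: 4.85
eef_pos: [0.5724, -0.1883, 0.0952]
eef_rot: [-2.183, -2.253, 0.004]
wrist_force: [-0.5, 0.5, -0.7]
width: 0.345
```

```bash
python3 - <<'E'
from h import *
plan([.575,-.185,.10],92)
E
```

```text
t 4.85 turn [-0.005  -0.0012 -0.003 ] mm [ 3.2  2.7 -4.8] psi now 91.83 |d| 6.0
```

Call:
step_arm:
  rows:
    - [0, 0, 0, 3, 3, 15, 0.8]
    - [0, 0, 0, 3, 3, 35, 0.8]
    - [0, 0, 0, 3, 3, 55, 0.8]
    - [0, 0, 0, 3, 3, 72, 0.8]
    - [0, 0, 0, 3, 3, 82, 0.8]
    - [0, 0, 0, 3, 3, 85, 0.8]
    - [0, 0, 0, 3, 3, 85, 0.8]
    - [0, 0, 0, 3, 3, 85, 0.8]
  newtons: 25

```text
t: 5.65
eef_pos: [0.5776, -0.1825, 0.0149]
eef_rot: [2.181, 2.26, 0.001]
wrist_force: [0.5, -0.4, -0.6]
width: 0.34
```

```bash
python3 - <<'E'
from h import *
plan([.575,-.185,.003],92);print(observe()["wrist_force"])
cv2.imwrite('pics/s3.png',cv2.resize(capture('side')[130:250,220:380],None,fx=4,fy=4))
E
```

```text
t 5.65 turn [0.001  0.0003 0.0003] mm [-2.4 -2.7 11.9] psi now 92.02 |d| 12.0
[ 0.4559183  -0.36471441 -0.55486518]
```

View pics/s3.png

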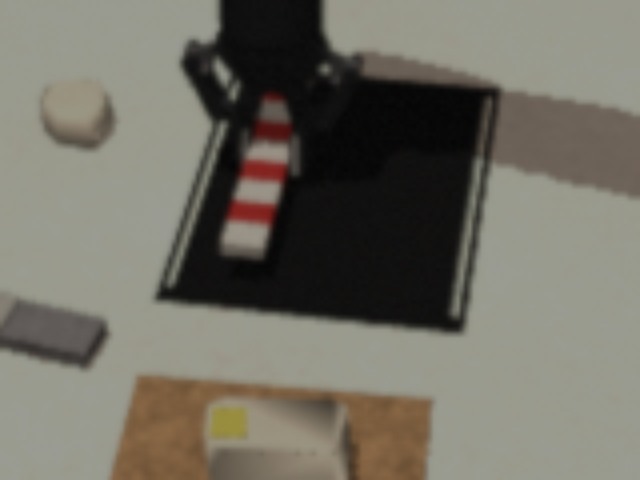

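The bar is over the card, inside its white lines. Easing down until just before the tips touch.

Call:
step_arm:
  rows:
    - [0, 0, 0, 0, 0, 4, 0.8]
    - [0, 0, 0, 0, 0, 8, 0.8]
    - [0, 0, 0, 0, 0, 11, 0.8]
    - [0, 0, 0, 0, 0, 13, 0.8]
    - [0, 0, 0, 0, 0, 13, 0.8]
    - [0, 0, 0, 0, 0, 13, 0.8]

```text
t: 6.3
eef_pos: [0.5771, -0.1825, 0.0027]
eef_rot: [2.182, 2.259, 0.001]
wrist_force: [-5.1, 1.4, 10.6]
width: 0.343
```

Call:
step_arm:
  rows:
    - [0, 0, 0, 0, 0, -1, 0.8]
    - [0, 0, 0, 0, 0, -2, 0.66]
    - [0, 0, 0, 0, 0, -2, 0.65]
    - [0, 0, 0, 0, 0, -2, 0.64]
    - [0, 0, 0, 0, 0, -2, 0.63]
    - [0, 0, 0, 0, 0, -2, 0.62]
    - [0, 0, 0, 0, 0, -2, 0.61]
    - [0, 0, 0, 0, 0, -2, 0.6]
    - [0, 0, 0, 0, 0, -2, 0.58]
    - [0, 0, 0, 0, 0, -2, 0.58]
  newtons: 20

```text
t: 7.3
eef_pos: [0.5771, -0.1825, 0.0032]
eef_rot: [2.182, 2.26, 0.0]
wrist_force: [0.2, -0.5, -0.3]
width: 0.424
```

```bash
python3 - <<'E'
from h import *
cv2.imwrite('pics/s4.png',cv2.resize(capture('side')[130:250,220:380],None,fx=4,fy=4))
E
```

```text
(no output)
```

View pics/s4.png

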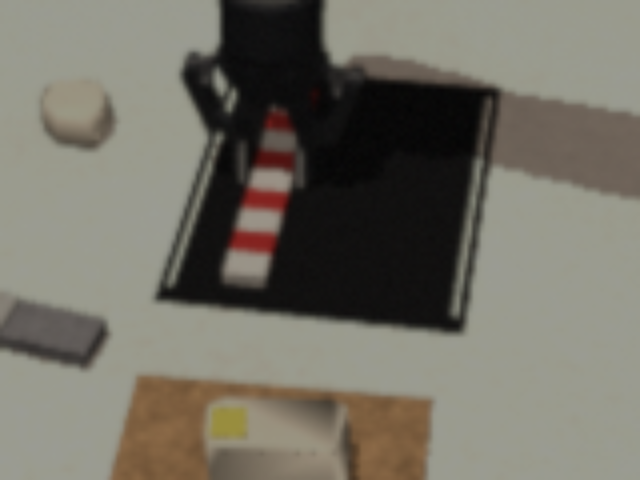

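The bar has dropped onto the card. Now retreating.

Call:
step_arm:
  rows:
    - [0, 0, 0, 0, 0, 0, 0.5]
    - [0, 0, 0, 0, 0, -10, 0.4]
    - [0, 0, 0, 0, 0, -30, 0.2]
    - [0, 0, 0, 20, 0, -60, 0]
    - [0, 0, 0, 65, 0, -95, 0]
    - [0, 0, 0, 110, 0, -130, 0]
    - [0, 0, 0, 150, 0, -150, 0]
    - [0, 0, 0, 150, 0, -150, 0]

```text
t: 8.15
eef_pos: [0.5733, -0.0292, 0.1579]
eef_rot: [2.175, 2.261, 0.008]
wrist_force: [0.9, -0.5, -0.2]
width: 1.006
```

```bash
python3 - <<'E'
from h import *
np.set_printoptions(precision=4,suppress=True)
print(observe()["eef_pos"])
for n in("top","side"):
    im=capture(n);cv2.imwrite(f'pics/{n}5.png',im)
    H,S,V=cv2.split(cv2.cvtColor(im,cv2.COLOR_BGR2HSV))
    red=((H<6)|(H>174))&(S>150)&(V>80); red[:,:230]=0
    for c,a,m in comps(red): print(n,c,a,cast(n,c,.013)[0])
    if n=="side": cv2.imwrite('pics/s5z.png',cv2.resize(im[130:330,220:380],None,fx=3,fy=3,interpolation=2))
    else: cv2.imwrite('pics/t5z.png',cv2.resize(im[150:290,130:480],None,fx=2.2,fy=2.2,interpolation=2))
E
```

```text
[ 0.5733 -0.0292  0.1579]
side [289.3684 159.8947] 19 [ 0.5839 -0.2426  0.013 ]
side [288.7027 169.5946] 37 [ 0.5756 -0.1925  0.013 ]
side [285.4722 179.3611] 36 [ 0.5751 -0.1431  0.013 ]
```

View pics/s5z.png

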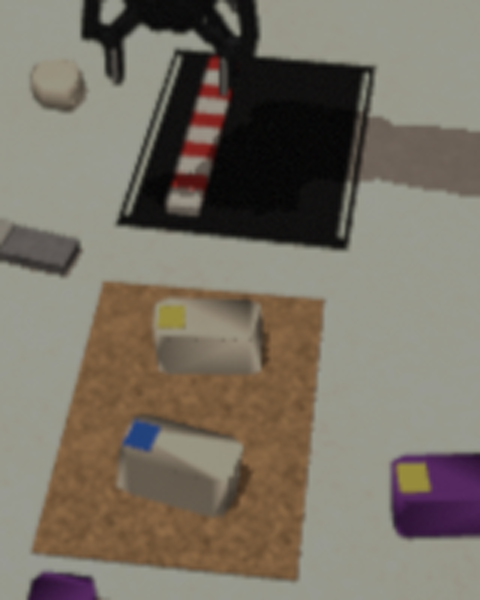

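View pics/t5z.png

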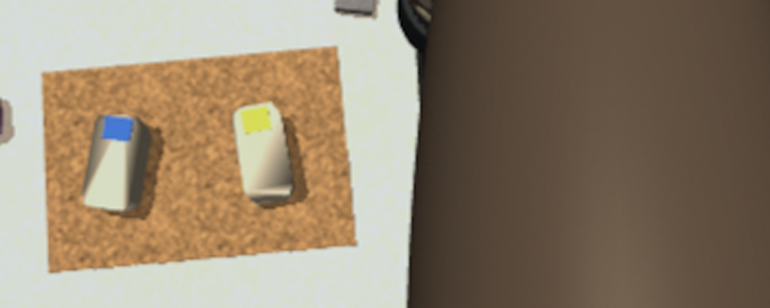

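The side view shows the bar flat on the card and both fragments free. Measuring the fragments.

```bash
python3 - <<'E'
from h import *
np.set_printoptions(precision=4,suppress=True)
for n in("top","side"):
    im=cv2.imread(f'pics/{n}5.png')
    H,S,V=cv2.split(cv2.cvtColor(im,cv2.COLOR_BGR2HSV))
    blue=(H>100)&(H<125)&(S>150)&(V>80); yel=(H>22)&(H<35)&(S>130)&(V>120)
    for k,m0 in(("b",blue),("y",yel)):
        for c,a,m in comps(m0,20):
            w=cast(n,c,.047)[0]
            if .45<w[0]<.6 and .05<w[1]<.33:
                r=cv2.minAreaRect(np.argwhere(m)[:,::-1].astype(np.float32))
                print(n,k,c,a,w); print(cast(n,cv2.boxPoints(r),.047)[:,:2].tolist())
E
python3 - <<'E'
import sys;sys.path.insert(0,'.')
from h import *
plan([.500,.215,.20],90)
E
```

```text
top b [182.9423 208.1442] 104 [0.5336 0.2558 0.047 ]
[[0.5256727019784794, 0.2682786718444395], [0.5448396412028756, 0.26619693880692874], [0.5412199309195748, 0.24296081865473323], [0.5220884337600517, 0.24512977878514514]]
top y [245.9048 203.9429] 105 [0.5409 0.1248 0.047 ]
[[0.5485886315257087, 0.13766223769743252], [0.5522021093856448, 0.114685391853656], [0.5329977153984913, 0.11150561191637343], [0.5294052050922173, 0.13439263156428324]]
side b [266.7895 274.7719] 57 [0.5325 0.2579 0.047 ]
[[0.5424297696864389, 0.26642739435835383], [0.5423411310292918, 0.2441392742139139], [0.5235054693039407, 0.24807305918634892], [0.5238685833401193, 0.2701819053201554]]
side y [276.5417 235.4792] 48 [0.5393 0.1279 0.047 ]
[[0.550886066793131, 0.11751369377375054], [0.5336012807437321, 0.11400945167342003], [0.5289269241171173, 0.13491789583478964], [0.5459785442432241, 0.13838285389572624]]
t 8.25 turn [0.003  0.0004 0.0377] mm [248.9 -63.1 -45.3] psi now 92.16 |d| 261.0
```

Call:
step_arm:
  rows:
    - [0, 0, 0.04, 40, -10, -8, 0]
    - [0, 0, 0.04, 85, -20, -16, 0]
    - [0, 0, 0.04, 130, -32, -24, 0]
    - [0, 0, 0.04, 175, -44, -32, 0]
    - [0, 0, 0.04, 215, -54, -40, 0]
    - [0, 0, 0.04, 240, -62, -45, 0]
    - [0, 0, 0.04, 249, -63, -45, 0]
    - [0, 0, 0.04, 249, -63, -45, 0]
    - [0, 0, 0.04, 249, -63, -45, 0]

```text
t: 9.15
eef_pos: [0.5005, 0.2126, 0.1972]
eef_rot: [2.228, 2.214, -0.003]
wrist_force: [0.4, 0.1, 0.1]
width: 0.998
```

```bash
python3 - <<'E'
from h import *
np.set_printoptions(precision=4,suppress=True)
s=observe();im=capture('wrist');cv2.imwrite('pics/w6.png',im);print(s["eef_pos"],s["eef_rot"])
np.save('s6.npy',np.r_[s["eef_pos"],s["eef_rot"]])
H,S,V=cv2.split(cv2.cvtColor(im,cv2.COLOR_BGR2HSV))
blue=(H>100)&(H<125)&(S>130)&(V>60); yel=(H>22)&(H<35)&(S>130)&(V>100)
for k,m0 in(("b",blue),("y",yel)):
    for c,a,m in comps(m0,100):
        w=cast('wrist',c,.047,s)[0]
        if .45<w[0]<.6 and .05<w[1]<.33:
            B=cv2.boxPoints(cv2.minAreaRect(np.argwhere(m)[:,::-1].astype(np.float32)))
            print(k,c,a,w); print(B,cast('wrist',B,.047,s)[:,:2])
E
```

```text
[0.5005 0.2126 0.1972] [ 2.2284  2.2144 -0.0028]
b [311.512  147.3274] 623 [0.5337 0.256  0.047 ]
[[298.1487 159.3919]
 [302.5108 131.7649]
 [325.1054 135.3325]
 [320.7433 162.9595]] [[0.5217 0.245 ]
 [0.5252 0.2699]
 [0.5457 0.2666]
 [0.5427 0.2416]]
y [315.8258 276.2612] 356 [0.5421 0.1232 0.047 ]
[[303.     266.    ]
 [322.6216 262.7297]
 [326.1351 283.8108]
 [306.5135 287.0811]] [[0.5284 0.1351]
 [0.5485 0.1388]
 [0.5532 0.1142]
 [0.5327 0.1103]]
```

View pics/w6.png

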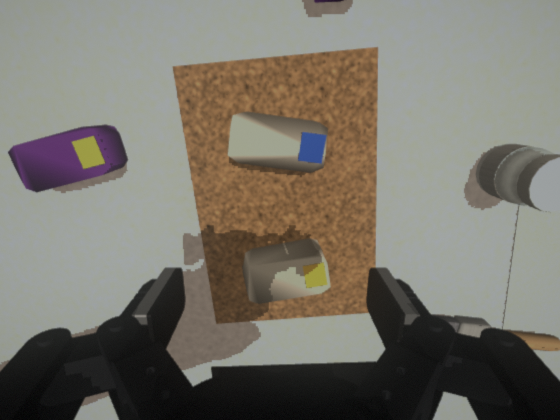

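```bash
python3 - <<'E'
from h import *
np.set_printoptions(precision=4,suppress=True)
im=cv2.imread('pics/w6.png');cv2.imwrite('pics/w6z.png',cv2.resize(im[100:310,215:345],None,fx=2.8,fy=2.8,interpolation=2))
a=np.load('s6.npy');s=dict(eef_pos=a[:3],eef_rot=a[3:])
for p in [(233,135),(328,147),(247,275),(330,279)]:
  print(p,cast('wrist',p,.047,s)[0],cast('wrist',p,.025,s)[0])
im=cv2.imread('pics/top5.png');cv2.imwrite('pics/t6z.png',cv2.resize(im[195:260,160:275],None,fx=6,fy=6,interpolation=2))
E
```

```text
(233, 135) [0.4624 0.2674 0.047 ] [0.4594 0.2657 0.025 ]
(328, 147) [0.5488 0.2562 0.047 ] [0.5523 0.2537 0.025 ]
(247, 275) [0.4703 0.125  0.047 ] [0.468  0.1126 0.025 ]
(330, 279) [0.557  0.1199 0.047 ] [0.5612 0.1071 0.025 ]
```

View pics/w6z.png

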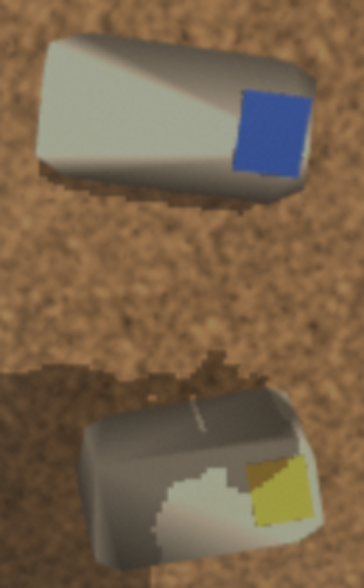

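View pics/t6z.png

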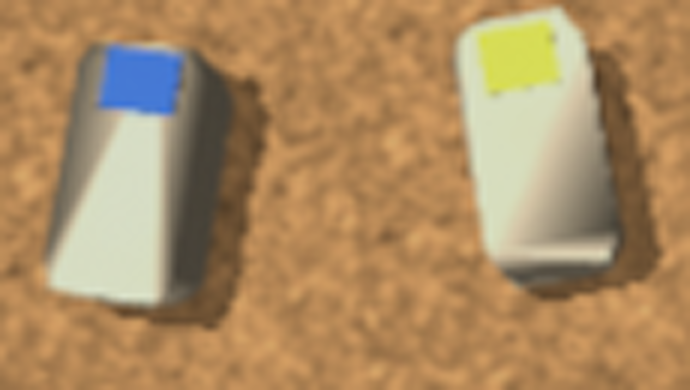

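```bash
python3 - <<'E'
from h import *
plan([.505,.2604,.12],171.3)
E
```

```text
t 9.2 turn [-1.7000e-03  1.0000e-04 -1.4258e+00] mm [48.1  4.2 77.3] psi now 89.61 |d| 91.0
```

Call:
step_arm:
  rows:
    - [0, 0, -0.14, 5, 0, 7, 0]
    - [0, 0, -0.28, 10, 1, 14, 0]
    - [0, 0, -0.42, 15, 1, 22, 0]
    - [0, 0, -0.56, 20, 2, 30, 0]
    - [0, 0, -0.7, 25, 2, 38, 0]
    - [0, 0, -0.84, 30, 3, 46, 0]
    - [0, 0, -0.98, 35, 3, 54, 0]
    - [0, 0, -1.12, 40, 3, 62, 0]
    - [0, 0, -1.27, 44, 4, 70, 0]
    - [0, 0, -1.42, 48, 4, 77, 0]

```text
t: 10.2
eef_pos: [0.505, 0.2604, 0.1203]
eef_rot: [-0.238, -3.132, 0.001]
wrist_force: [-0.2, 0.9, -0.4]
width: 0.999
```

```bash
python3 - <<'E'
from h import *
np.set_printoptions(precision=4,suppress=True)
s=observe();im=capture('wrist');cv2.imwrite('pics/w7.png',im)
H,S,V=cv2.split(cv2.cvtColor(im,cv2.COLOR_BGR2HSV))
for c,a,m in comps((H>100)&(H<125)&(S>130)&(V>60),100):
    B=cv2.boxPoints(cv2.minAreaRect(np.argwhere(m)[:,::-1].astype(np.float32)))
    print(c,a,cast('wrist',c,.047,s)[0]); print(cast('wrist',B,.047,s)[:,:2])
plan([.505,.2604,.01],171.3); print(observe()["wrist_force"])
E
```

```text
[276.0059 257.7405] 844 [0.5338 0.2559 0.047 ]
[[0.5215 0.245 ]
 [0.5252 0.2692]
 [0.5458 0.2664]
 [0.542  0.2415]]
t 10.25 turn [-0.0014 -0.0019  0.0057] mm [ -0.7  -0.1 109.1] psi now 171.63 |d| 109.0
[ 0.2316 -0.2756 -0.9804]
```

View pics/w7.png

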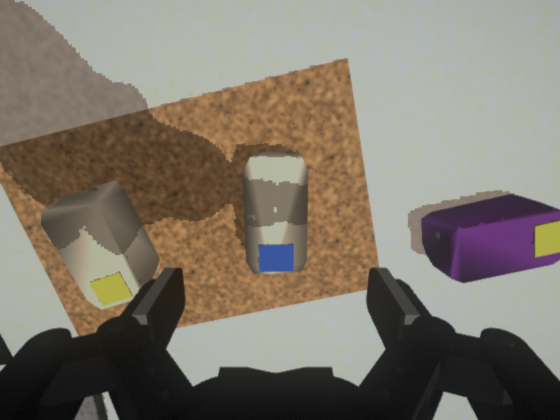

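The blue block is vertical and centred at column 276 between the fingers. Descending and gripping.

Call:
step_arm:
  rows:
    - [0, 0, 0, 0, 0, 30, 0]
    - [0, 0, 0, 0, 0, 65, 0]
    - [0, 0, 0, 0, 0, 90, 0]
    - [0, 0, 0, 0, 0, 104, 0]
    - [0, 0, 0, 0, 0, 109, 0]
    - [0, 0, 0, 0, 0, 109, 0.3]
    - [0, 0, 0, 0, 0, 109, 0.8]
    - [0, 0, 0, 0, 0, 109, 0.8]
    - [0, 0, 0, 0, 0, 109, 0.8]
    - [0, 0, 0, 0, 0, 109, 0.8]
  newtons: 60

```text
t: 11.25
eef_pos: [0.5056, 0.2624, 0.0138]
eef_rot: [0.244, 3.129, 0.002]
wrist_force: [0.3, -1.3, 6.3]
width: 0.531
```

Call:
step_arm:
  rows:
    - [0, 0, 0, 0, 0, -4, 0.8]
    - [0, 0, 0, 0, 0, -12, 0.8]
    - [0, 0, 0, 0, 0, -26, 0.8]
    - [0, 0, 0, 0, 0, -44, 0.8]
    - [0, 0, 0, 0, 0, -64, 0.8]
    - [0, 0, 0, 0, 0, -84, 0.8]
    - [0, 0, 0, 0, 0, -100, 0.8]
    - [0, 0, 0, 0, 0, -110, 0.8]
    - [0, 0, 0, 0, 0, -115, 0.8]
    - [0, 0, 0, 0, 0, -115, 0.8]

```text
t: 12.25
eef_pos: [0.5047, 0.2621, 0.1278]
eef_rot: [0.244, 3.131, 0.001]
wrist_force: [-0.1, 1.1, -2.2]
width: 0.529
```

Call:
step_arm:
  rows:
    - [0, 0, 0, 0, 0, 0, 0.8]
    - [0, 0, 0, 0, 0, 0, 0.8]
    - [0, 0, 0, 0, 0, 0, 0.8]
    - [0, 0, 0, 0, 0, 0, 0.8]
    - [0, 0, 0, 0, 0, 0, 0.8]

```text
t: 12.75
eef_pos: [0.5043, 0.262, 0.1269]
eef_rot: [-0.244, -3.132, 0.0]
wrist_force: [0.6, -0.2, -3.5]
width: 0.532
```

Call:
step_arm:
  rows:
    - [0, 0, 0, 0, 0, 0, 0.8]
    - [0, 0, 0, 0, 0, 0, 0.8]
    - [0, 0, 0, 0, 0, 0, 0.8]
    - [0, 0, 0, 0, 0, 0, 0.8]
    - [0, 0, 0, 0, 0, 0, 0.8]

```text
t: 13.25
eef_pos: [0.5044, 0.262, 0.1272]
eef_rot: [0.245, 3.132, 0.0]
wrist_force: [0.0, 0.1, -2.8]
width: 0.531
```

```bash
python3 - <<'E'
from h import *
for i in range(4):
    s=observe(); print(s["wrist_force"].round(2),s["moment"].round(3),s["tau"].round(2),s["width"].round(3))
    im=capture(['side','wrist','side','side'][i])
    if i<2: cv2.imwrite(['pics/s8.png','pics/w8.png'][i],im if i else cv2.resize(im[150:330,200:380],None,fx=3,fy=3))
E
```

```text
Traceback (most recent call last):
AttributeError: 'float' object has no attribute 'round'
```

```bash
python3 - <<'E'
from h import *
F=[]
for i in range(8):
    s=observe(); F.append(np.r_[s["wrist_force"],s["moment"],s["tau"][1:3]])
    im=capture(['side','wrist','side','side'][i%4])
    if i<2: cv2.imwrite(['pics/s8.png','pics/w8.png'][i],im if i else cv2.resize(im[150:330,200:380],None,fx=3,fy=3))
F=np.array(F);print(F.round(2)[:,2],F.mean(0).round(3),s["width"])
E
```

```text
[-2.76 -2.54 -3.65 -2.68 -2.43 -3.84 -2.68 -2.15] [ 2.5800e-01 -2.6300e-01 -2.8380e+00  1.3000e-02 -1.0000e-02  1.1000e-02
 -5.0972e+01  3.5877e+01] 0.5248757527547211
```

View pics/s8.png

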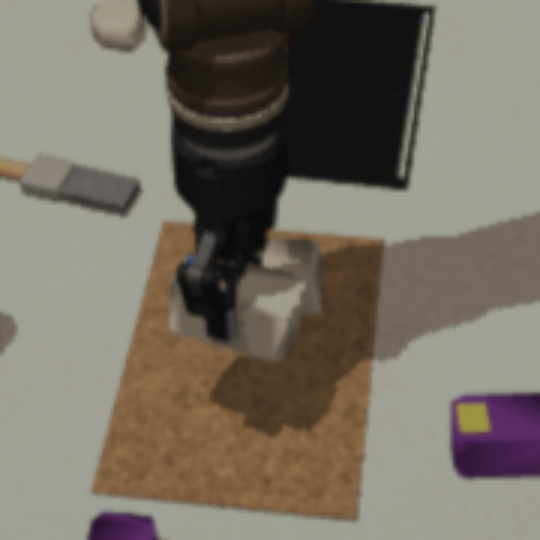

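View pics/w8.png

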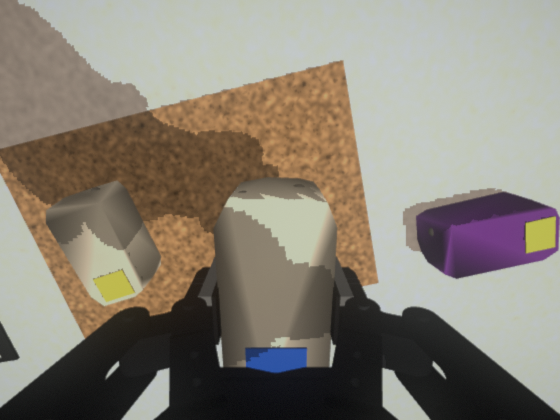

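Blue pulls about 2.8 N (≈0.29 kg), which points to it being the lighter one. It hangs level. Setting it back.

Call:
step_arm:
  rows:
    - [0, 0, 0, 0, 0, 10, 0.8]
    - [0, 0, 0, 0, 0, 30, 0.8]
    - [0, 0, 0, 0, 0, 55, 0.8]
    - [0, 0, 0, 0, 0, 78, 0.8]
    - [0, 0, 0, 0, 0, 95, 0.8]
    - [0, 0, 0, 0, 0, 104, 0.8]
    - [0, 0, 0, 0, 0, 108, 0.8]
    - [0, 0, 0, 0, 0, 110, 0.8]
    - [0, 0, 0, 0, 0, 111, 0.8]
    - [0, 0, 0, 0, 0, 111, 0.8]

```text
t: 14.65
eef_pos: [0.505, 0.2623, 0.0169]
eef_rot: [0.244, 3.131, 0.001]
wrist_force: [0.4, 0.3, -3.0]
width: 0.528
```

Call:
step_arm:
  rows:
    - [0, 0, 0, 0, 0, 1, 0.8]
    - [0, 0, 0, 0, 0, 1, 0.8]
    - [0, 0, 0, 0, 0, 2, 0.8]
    - [0, 0, 0, 0, 0, 2, 0.8]

```text
t: 15.05
eef_pos: [0.5044, 0.262, 0.0142]
eef_rot: [0.244, 3.132, 0.0]
wrist_force: [-0.3, 0.1, -2.5]
width: 0.529
```

Call:
step_arm:
  rows:
    - [0, 0, 0, 0, 0, 0.5, 0.8]
    - [0, 0, 0, 0, 0, 1, 0.8]
    - [0, 0, 0, 0, 0, 1.5, 0.8]
    - [0, 0, 0, 0, 0, 1.5, 0.8]

```text
t: 15.45
eef_pos: [0.5044, 0.2621, 0.0138]
eef_rot: [0.244, 3.132, 0.001]
wrist_force: [-4.4, -2.1, 7.7]
width: 0.527
```

Contact (Fz +7.7 N). Easing off the grip and opening.

Call:
step_arm:
  rows:
    - [0, 0, 0, 0, 0, -0.5, 0.49]
    - [0, 0, 0, 0, 0, -0.5, 0.46]
    - [0, 0, 0, 0, 0, -0.5, 0.42]
    - [0, 0, 0, 0, 0, -0.5, 0.25]
    - [0, 0, 0, 0, 0, -0.5, 0]
    - [0, 0, 0, 0, 0, -0.5, 0]
  newtons: 20

```text
t: 16.05
eef_pos: [0.5045, 0.2621, 0.0131]
eef_rot: [0.244, 3.132, 0.0]
wrist_force: [0.4, -0.1, -0.2]
width: 1.001
```

Call:
step_arm:
  rows:
    - [0, 0, 0, 0, 0, -15, 0]
    - [0, 0, 0, 0, 0, -45, 0]
    - [0, 0, 0, 0, 0, -80, 0]
    - [0, 0, 0, 0, 0, -110, 0]
    - [0, 0, 0, 0, 0, -110, 0]

```text
t: 16.55
eef_pos: [0.5067, 0.2632, 0.128]
eef_rot: [0.244, 3.125, 0.006]
wrist_force: [0.7, -0.2, -0.4]
width: 1.001
```

```bash
python3 - <<'E'
from h import *
np.set_printoptions(precision=4,suppress=True)
s=observe();im=capture('wrist');cv2.imwrite('pics/w9.png',im)
H,S,V=cv2.split(cv2.cvtColor(im,cv2.COLOR_BGR2HSV))
for m0 in ((H>100)&(H<125)&(S>130)&(V>60),(H>22)&(H<35)&(S>130)&(V>100)):
  for c,a,m in comps(m0,100):
    B=cv2.boxPoints(cv2.minAreaRect(np.argwhere(m)[:,::-1].astype(np.float32)))
    print(c,a,cast('wrist',c,.047,s)[0]); print(cast('wrist',B,.047,s)[:,:2])
plan([.513,.119,.12],190.5)
E
```

```text
[273.2639 249.9852] 811 [0.5331 0.2573 0.047 ]
[[0.5212 0.2466]
 [0.525  0.2707]
 [0.5452 0.2679]
 [0.5413 0.2431]]
[536.3223 230.3022] 847 [0.5483 0.4579 0.047 ]
[[0.5368 0.4427]
 [0.5353 0.4671]
 [0.5601 0.4742]
 [0.5619 0.4491]]
[110.9275 282.2644] 745 [0.5407 0.1246 0.047 ]
[[0.5328 0.1105]
 [0.5273 0.1382]
 [0.5492 0.1383]
 [0.5551 0.1099]]
t 16.6 turn [ 0.0021  0.0042 -0.339 ] mm [ -29.4 -140.9    5.2] psi now 171.07 |d| 144.0
```

View pics/w9.png

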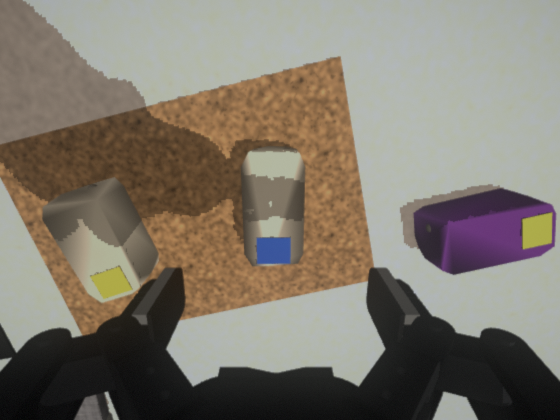

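Blue is back on the mat within about 1 mm of where it started. On to yellow.

Call:
step_arm:
  rows:
    - [0, 0, -0.06, -5, -25, 1, 0]
    - [0, 0, -0.12, -11, -55, 2, 0]
    - [0, 0, -0.2, -18, -90, 3, 0]
    - [0, 0, -0.27, -25, -120, 4, 0]
    - [0, 0, -0.34, -29, -141, 5, 0]
    - [0, 0, -0.34, -29, -141, 5, 0]
    - [0, 0, -0.34, -29, -141, 5, 0]
    - [0, 0, -0.34, -29, -141, 5, 0]

```text
t: 17.4
eef_pos: [0.511, 0.1189, 0.1176]
eef_rot: [0.289, -3.127, -0.0]
wrist_force: [-0.4, 0.6, -0.1]
width: 0.996
```

```bash
python3 - <<'E'
from h import *
np.set_printoptions(precision=4,suppress=True)
s=observe();im=capture('wrist');cv2.imwrite('pics/w10.png',im)
H,S,V=cv2.split(cv2.cvtColor(im,cv2.COLOR_BGR2HSV))
for m0 in ((H>22)&(H<35)&(S>130)&(V>100),):
  for c,a,m in comps(m0,100):
    B=cv2.boxPoints(cv2.minAreaRect(np.argwhere(m)[:,::-1].astype(np.float32)))
    print(c,a,cast('wrist',c,.047,s)[0]); print(B,cast('wrist',B,.047,s)[:,:2])
plan([.513,.119,.01],190.5)
E
```

```text
[276.3574 261.1374] 859 [0.5408 0.1246 0.047 ]
[[260. 249.]
 [293. 249.]
 [293. 274.]
 [260. 274.]] [[0.5333 0.1109]
 [0.5288 0.1348]
 [0.5491 0.139 ]
 [0.5536 0.1144]]
t 17.45 turn [ 0.0002 -0.0005  0.0014] mm [ -2.   -0.4 107.7] psi now -169.42 |d| 108.0
```

View pics/w10.png

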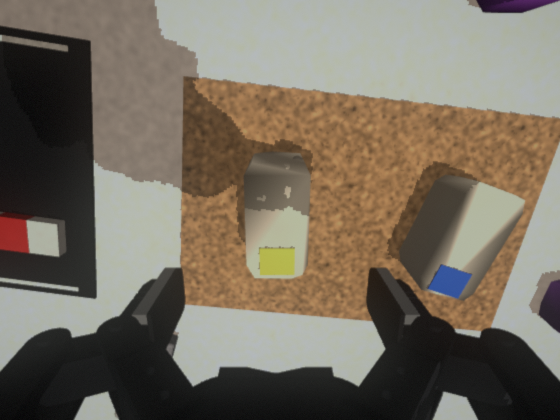

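Yellow is centred and square at column 277. Grasping.

Call:
step_arm:
  rows:
    - [0, 0, 0, -1, 0, 30, 0]
    - [0, 0, 0, -1, 0, 65, 0]
    - [0, 0, 0, -1, 0, 90, 0]
    - [0, 0, 0, -1, 0, 102, 0]
    - [0, 0, 0, -1, 0, 106, 0]
    - [0, 0, 0, -1, 0, 106, 0.3]
    - [0, 0, 0, -1, 0, 106, 0.8]
    - [0, 0, 0, -1, 0, 106, 0.8]
    - [0, 0, 0, -1, 0, 106, 0.8]
    - [0, 0, 0, -1, 0, 106, 0.8]
  newtons: 70

```text
t: 18.45
eef_pos: [0.5134, 0.119, 0.0139]
eef_rot: [-0.289, 3.125, 0.002]
wrist_force: [-0.7, 1.6, 5.9]
width: 0.528
```

Call:
step_arm:
  rows:
    - [0, 0, 0, 0, 0, -4, 0.8]
    - [0, 0, 0, 0, 0, -12, 0.8]
    - [0, 0, 0, 0, 0, -26, 0.8]
    - [0, 0, 0, 0, 0, -44, 0.8]
    - [0, 0, 0, 0, 0, -64, 0.8]
    - [0, 0, 0, 0, 0, -84, 0.8]
    - [0, 0, 0, 0, 0, -100, 0.8]
    - [0, 0, 0, 0, 0, -110, 0.8]
    - [0, 0, 0, 0, 0, -115, 0.8]
    - [0, 0, 0, 0, 0, -115, 0.8]

```text
t: 19.45
eef_pos: [0.5122, 0.1184, 0.1274]
eef_rot: [-0.289, 3.128, -0.0]
wrist_force: [0.2, 0.2, -4.4]
width: 0.528
```

Call:
step_arm:
  rows:
    - [0, 0, 0, 0, 0, 0, 0.8]
    - [0, 0, 0, 0, 0, 0, 0.8]
    - [0, 0, 0, 0, 0, 0, 0.8]
    - [0, 0, 0, 0, 0, 0, 0.8]
    - [0, 0, 0, 0, 0, 0, 0.8]
    - [0, 0, 0, 0, 0, 0, 0.8]
    - [0, 0, 0, 0, 0, 0, 0.8]
    - [0, 0, 0, 0, 0, 0, 0.8]
    - [0, 0, 0, 0, 0, 0, 0.8]
    - [0, 0, 0, 0, 0, 0, 0.8]

```text
t: 20.45
eef_pos: [0.5122, 0.1184, 0.1272]
eef_rot: [-0.289, 3.128, 0.0]
wrist_force: [0.1, 0.5, -4.2]
width: 0.526
```

```bash
python3 - <<'E'
from h import *
F=[]
for i in range(8):
    s=observe(); F.append(np.r_[s["wrist_force"],s["moment"],s["tau"][1:3]])
    im=capture(['side','wrist','side','side'][i%4])
    if i<2: cv2.imwrite(['pics/s11.png','pics/w11.png'][i],im if i else cv2.resize(im[120:330,200:380],None,fx=2.8,fy=2.8))
F=np.array(F);print(F.round(2)[:,2],F.mean(0).round(3),s["width"],s["t"])
plan([.500,-.185,.127],182)
E
```

```text
[-4.17 -3.81 -4.3  -4.53 -5.16 -4.45 -4.58 -4.39] [ 8.0000e-02 -4.7000e-02 -4.4240e+00  7.0000e-03 -1.1000e-02  1.4000e-02
 -4.6594e+01  3.6563e+01] 0.5303933881535354 20.8
t 20.85 turn [-0.      0.      0.1493] mm [ 6.76e+01 -2.96e+02  2.00e-01] psi now -169.45 |d| 304.0
```

View pics/s11.png

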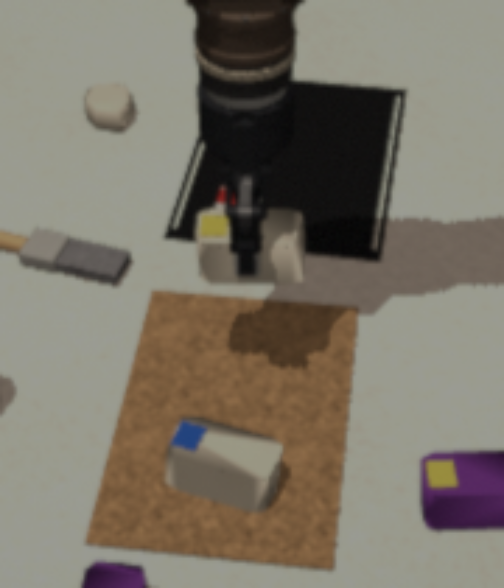

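View pics/w11.png

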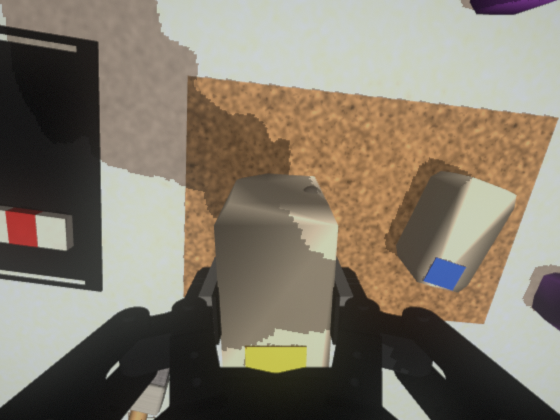

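Yellow pulls about 4.4 N (≈0.45 kg) against 2.8 N for blue, so yellow is the heavier. Carrying it over the card.

Call:
step_arm:
  rows:
    - [0, 0, 0.02, 5, -20, 0, 0.8]
    - [0, 0, 0.04, 12, -52, 0, 0.8]
    - [0, 0, 0.06, 21, -90, 0, 0.8]
    - [0, 0, 0.08, 30, -130, 0, 0.8]
    - [0, 0, 0.1, 39, -170, 0, 0.8]
    - [0, 0, 0.12, 48, -210, 5, 0.8]
    - [0, 0, 0.14, 57, -248, 11, 0.8]
    - [0, 0, 0.15, 64, -278, 17, 0.8]
    - [0, 0, 0.15, 68, -293, 22, 0.8]
    - [0, 0, 0.15, 68, -296, 23, 0.8]

```text
t: 21.85
eef_pos: [0.4989, -0.1864, 0.1034]
eef_rot: [0.05, -3.14, -0.001]
wrist_force: [0.2, 0.1, -4.7]
width: 0.526
```

Call:
step_arm:
  rows:
    - [0, 0, 0, 0, 0, 0, 0.8]
    - [0, 0, 0, 0, 0, 0, 0.8]
    - [0, 0, 0, 0, 0, 0, 0.8]
    - [0, 0, 0, 0, 0, 0, 0.8]
    - [0, 0, 0, 0, 0, 0, 0.8]
    - [0, 0, 0, 0, 0, 0, 0.8]
    - [0, 0, 0, 0, 0, 0, 0.8]
    - [0, 0, 0, 0, 0, 0, 0.8]
    - [0, 0, 0, 0, 0, 0, 0.8]
    - [0, 0, 0, 0, 0, 0, 0.8]

```text
t: 22.85
eef_pos: [0.4995, -0.1851, 0.1042]
eef_rot: [0.053, -3.141, 0.0]
wrist_force: [0.3, 0.1, -4.7]
width: 0.531
```

```bash
python3 - <<'E'
from h import *
s=observe();print(s["wrist_force"].round(2),s["width"],abs(s["joint_vel"]).max())
plan([.500,-.185,.104],182)
cv2.imwrite('pics/s12.png',capture('side'));cv2.imwrite('pics/w12.png',capture('wrist'));cv2.imwrite('pics/t12.png',capture('top'))
E
```

```text
[ 0.29  0.07 -4.7 ] 0.5311491636589709 0.0028043144552119467
t 22.85 turn [-0.     -0.     -0.0009] mm [-0.5  0.1  0.2] psi now -178.05 |d| 1.0
```

View pics/s12.png

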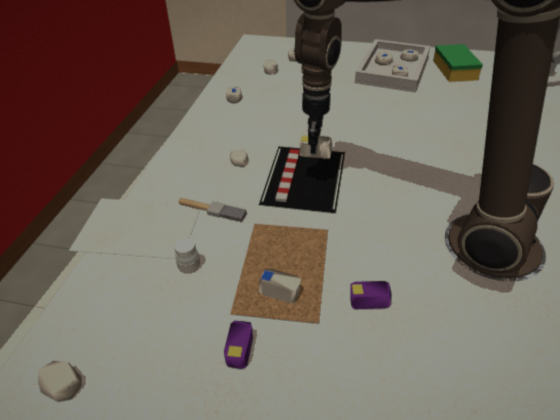

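View pics/w12.png

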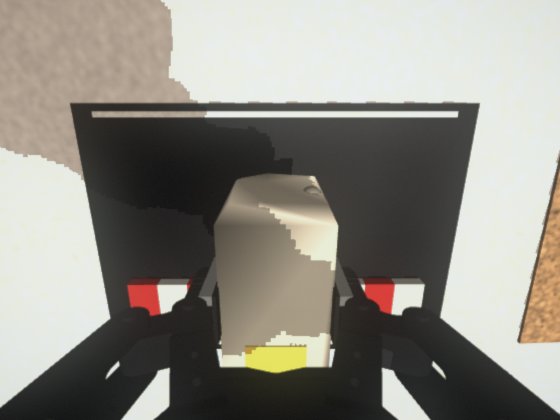

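View pics/t12.png

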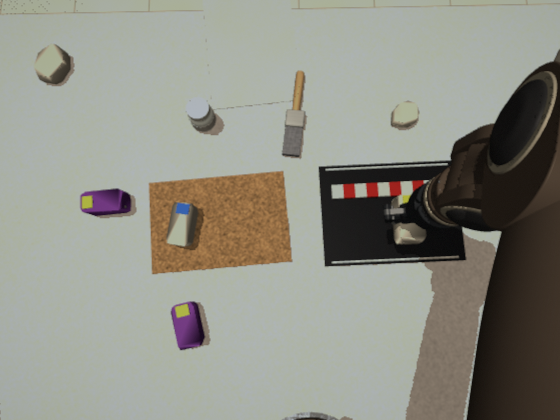

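The bar lies flat within the card (wrist view: both ends inside it, rows 280–315). Blue is on the mat at (181,225) in the top view, bystanders haven't moved, and yellow hangs level and still over the card. Handing in.

```bash
python3 -c "
from plant import *
print(sign_off())"
```

```text
the job is handed in; nothing more can be done
None
```

The job is handed in at about 23 s of robot time. The gripper is holding the yellow-tagged fragment, which is the heavier, over the photo card.

- **Bar:** I pinched it at its middle, lifted it off and laid it flat on the card. I had gripped it low, so it slid or dropped roughly the last 14 mm between the opening fingers. The last pictures show it flat and inside the card's edges.
- **Blue fragment:** I lifted it about 11 cm, held it still and set it back within about 1 mm of where it started. It pulled 2.8 N, about 0.29 kg.
- **Yellow fragment:** I lifted it the same way and held it still. It pulled 4.4 N, about 0.45 kg, so it hides the lead.
- **Final hold:** Yellow is level and still, with its underside about 9 cm and its centre about 11 cm above the card. The tool is within 1 mm of its target and the grip width is steady.

In the last pictures the blue fragment is lying on the mat, and the brush, jar, small fragment and purple look-alikes appear unmoved. The highest wrist force shown was about 12 N, when the fingertips touched the card. No check failed. The force reading varied by about ±0.8 N, well below the 1.6 N difference between the fragments.

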